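# Find the stamped crate and push it to the dispatch line

## Task

Two empty grey parts crates stand on the electronics bench, and one of them has a white inspection stamp (a ring with a bar across it) on its underside. First tip both crates over onto their sides so that their undersides can be seen, neither of them falling onto the dispatch line (the flat blue strip between the two); then push the stamped one, still lying on its side, along the bench until it lies on the dispatch line, and leave the other crate lying off the strip. Do it all by pushing with the fingers: do not lift either crate off the bench, and do not disturb the other things on the bench.

Things in the scene. Friction and masses are not known exactly. Their poses are not given: they have to be found in the camera images.
- crate_a: grey plastic parts crate, empty open-topped box 70 (own x) by 90 (own y) by 115 high (own z), walls 4 mm, about 0.3 kg. Starts upright left or right of the dispatch line, own x pointing away from the robot give or take 0.25 rad. Origin: centre of its underside, z to the mouth. THE STAMPED ONE: white ring, 48 mm across, with a bar, under its floor.
- crate_b: grey plastic parts crate, empty open-topped box 70 (own x) by 90 (own y) by 115 high (own z), walls 4 mm, about 0.3 kg. Starts upright left or right of the dispatch line, own x pointing away from the robot give or take 0.25 rad. Origin: centre of its underside, z to the mouth. Plain underside. Which of the two crates is left and which right varies.
- crate_a_mid (a point): centre of crate_a's box, 57.5 mm up its own z from its origin; axes as the crate's. Pushed square on near the top of a 90 mm wide side, it tips over the opposite lower edge with hardly any sliding (friction about 1 on the bench); past about 40 degrees it falls onto its side, where it lies 70 mm high and slides when pushed low down.
- crate_b_mid (a point): centre of crate_b's box, 57.5 mm up its own z from its origin; axes as the crate's. Pushed square on near the top of a 90 mm wide side, it tips over the opposite lower edge with hardly any sliding (friction about 1 on the bench); past about 40 degrees it falls onto its side, where it lies 70 mm high and slides when pushed low down.
- line: the dispatch line: a flat blue strip with white edges, 300 long (own x, away from the robot) by 170 wide (own y), no step to slide over (1 mm, only seen). Origin at its centre, on the bench. Fixed, between the two crates.
- spool: solder spool, 54 mm diameter, 50 high, beyond the far end of the dispatch line. Origin under its centre. Bystander: leave alone.
- flux: small jar, 40 mm diameter, 45 high, beyond the crates. Origin under its centre. Bystander: leave alone.
- alcohol: white dispenser jar with steel cap, 56 mm diameter, 95 high, at the left. Origin under its centre. Bystander: leave alone.
- cleaner: black soldering-tip cleaner with brass wool, 72 mm diameter, about 58 high, at the right. Origin under its centre. Bystander: leave alone.
- driver: screwdriver, 160 long, lying at the right along its own x. Bystander: leave alone.
- board: green circuit board, 90 by 70 by 4, with flat chips, lying at the left. Origin under its centre. Bystander: leave alone.
- tweezers: steel tweezers, about 120 long (own x), 8 high, lying flat beyond the crates. Origin under the centre. Bystander: leave alone.

How it is judged:
By the outcome, as a careful person would: the job done as asked, in the order asked, and still so for the second after the job is handed in, with the robot touching nothing.
It also fails if it takes over 64 s, if anything falls off the work surface, if the arm or the gripper's body presses on something with over 40 N, if the wrist force passes 120 N, or if a joint passes its speed limit or range.

## Robot

A 7-joint arm with a two-finger parallel gripper is mounted at the origin on the work surface. World frame = base frame: x ahead of the robot, y to its left, z up, the work surface at z = 0. Lengths are in m, angles in rad, forces in N, time in s.
With the tool pointing down it reaches from about 0.375 to 0.925 m from the base axis. Payload 3.1 kg.
Tool frame: the origin (TCP) lies at the very end of the fingers, on their centre line; the grasp point (between the pads) lies 19 mm behind it (tcp_to_grasp is the distance from the TCP to the grasp point, in m); z points along the fingers, x is the direction in which the jaws open and shut, and the axes are right-handed (so a half turn about z gives the same grasp; the last joint's range is limited). The gripper opens to 85 mm and grips with 20 to 120 N. Pads are 22 mm wide; open, the fingers measure 114 mm over their backs; the gripper's body (76 mm by 85 mm) begins 54 mm behind the grasp point. The pads swing forward as they close: fully open they stand 13 mm farther back than shut.
Start: joints at [1.08, 0.383, 0.044, 1.598, -0.018, 1.161, -0.05], TCP at [0.249, -0.6, 0.193] pointing down, gripper open.
Joint ranges: [-2.61, 2.61], [-0.41, 2.15], [-1.48, 1.57], [0, 2.5], [-1.57, 4.71], [0.05, 1.97], [-2.85, 2.85]. Speed limits (rad/s): [2.79, 2.79, 3.14, 3.14, 3.14, 3.14, 3.14].

## Interface

Orientations are given as a rotation vector (axis times angle).
In Python, from cell import * gives the robot as it stands. The module is installed in compiled form; this text tells all that it offers.
- The arm moves only by the shell command python3 -m inch 'ROWS'. ROWS is JSON, a list of rows, each a list of 7 numbers: the shift along the tool's x, y, z in cm, then the turn, a rotation vector about the tool's x, y, z in rad, then the opening, from 0 (shut) to 1 (fully open). In form: [[tx, ty, tz, rx, ry, rz, gripper], ...]. A call has 1 to 12 rows; each row shifts and turns the commanded pose from where the row before left it, along the tool's axes as they then stand; what a row does not reach is not made up. A row lasts 1/12 s, in which the tool goes at most 41.7 mm and 7.16 degrees, less where a joint would pass 70% of its speed; a pose out of reach is approached as far as the arm can. A call is refused whole if a number of a shift passes 4.17 or a number of a turn 0.125, either way. A call with a gripper value outside its range is refused whole. The fingers move at their own pace and stop on an object; the grip force is fixed at half the most. Time passes only in rows, so rows that do not move let the fingers close. It gives the time, the measured TCP pose, the force and the opening at its end, in the units of the state.
- get_obs(): the state, without advancing time (a new reading comes with each control period).
- snapshot(name): name is "side" or "top" or "wrist"; returns a dict with "img" (420x560x3 uint8, blue, green, red), "camera_matrix" (3x3 intrinsics, pixels), "world_to_cam" (4x4, takes a point from world to camera coordinates). Camera axes: x right, y down, z forward; pixel columns grow to the right and rows downward; lengths in m; the calibration is good to about 2 mm. A picture is of the moment at which its call begins. There is no depth.
- job_done(): hands the job in, once; it reports no verdict.
The state is a dict: "time_s": time; "q": joint angles; "joint_velocities": joint speeds; "joint_torque": joint torques, N m; "eef_pos": TCP position; "tool_rot": TCP orientation; "wrist_force": force on the tool from outside, world axes, zero at the start; "moment": the same for the moment, N m; "gripper_width": finger opening in m.
Only numpy, scipy, OpenCV 4.12 (cv2) and the standard library are available. Lean on these libraries where they do the work, as an engineer would, in place of code of your own. Each camera call takes 0.05 s, during which the arm holds its last target. There are 200 camera calls.

## Working session

There is one attempt and no reset: what is moved stays moved. The work goes in short steps, Python scripts to look and compute and a shell command to move; the robot and the scene stay as the last step left them, time stands still between calls to the robot, and variables do not carry over. Pictures are saved under pics/ and viewed, about 8 in all and at most 12, crops included, and the job is handed in when it is done.

```bash
mkdir -p pics; cat > h.py <<'E'
from cell import *
import numpy as np, cv2
from scipy.spatial.transform import Rotation as R
def snap(n,f):
    s=snapshot(n); cv2.imwrite('pics/'+f,s['img']); return s
def ray(s,u,v,z):
    K=s['camera_matrix'];T=s['world_to_cam'];d=T[:3,:3].T@np.linalg.inv(K)@[u,v,1];c=-T[:3,:3].T@T[:3,3]
    return c+d*(z-c[2])/d[2]
def proj(s,p):
    T=s['world_to_cam'];q=s['camera_matrix']@(T[:3,:3]@np.array(p)+T[:3,3]);return q[:2]/q[2]
E
python3 - <<'E'
from h import *
import pickle
a=snap('top','t0.png');b=snap('side','s0.png')
pickle.dump((a,b),open('v0.pkl','wb'))
o=get_obs();print(o['eef_pos'],R.from_rotvec(o['tool_rot']).as_matrix().round(3),o['wrist_force'],o['time_s'])
for s in(a,b):
  T=s['world_to_cam'];print(-T[:3,:3].T@T[:3,3])
E
```

```text
[ 0.24842635 -0.59963702  0.19170533] [[ 0.383 -0.924 -0.001]
 [-0.924 -0.383  0.002]
 [-0.002  0.    -1.   ]] [ 0.1098511  -0.79192094  0.14782851] 0.1
[0.33218243 0.0039562  1.3786031 ]
[0.40496967 0.88443111 1.02042111]
```

View pics/t0.png

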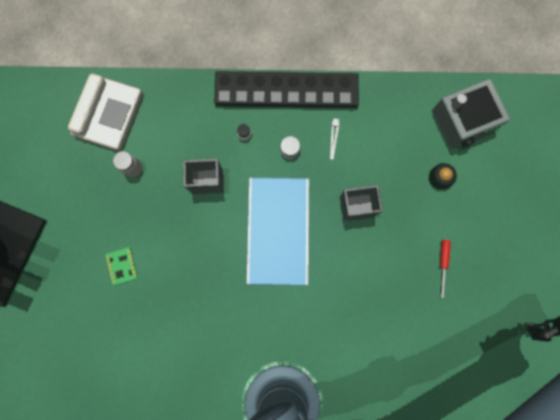

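View pics/s0.png

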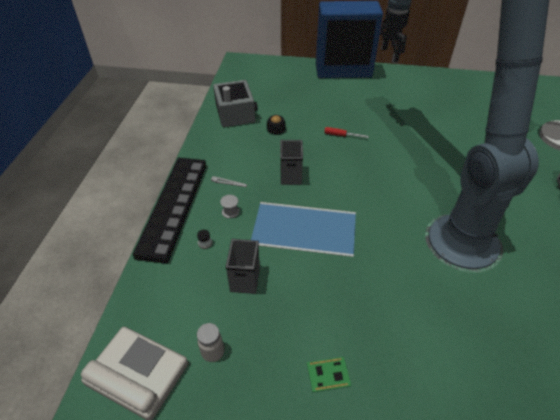

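The top view shows the left crate at about (202,175), the right crate at (362,203), the strip at x 248–308 and y 178–285, the flux jar at (243,132), the spool at (290,148) and the tweezers at (335,138). The side view agrees. Next I'll measure positions.

```bash
python3 - <<'E'
from h import *
import pickle
a,b=pickle.load(open('v0.pkl','rb'))
im=a['img']
# strip
hsv=cv2.cvtColor(im,cv2.COLOR_BGR2HSV)
m=cv2.inRange(hsv,(98,80,150),(118,255,255))
cs,_=cv2.findContours(m,0,2);c=max(cs,key=cv2.contourArea);r=cv2.boxPoints(cv2.minAreaRect(c))
print('strip',[ray(a,*p,0)[:2].round(3) for p in r])
for n,p,z in(('flux',(243,130),.045),('spool',(290,147),.05),('twz',(335,122),0),('twz2',(333,158),0),('alc',(124,158),.095),('board',(121,266),0),('clean',(443,174),.058)):
  print(n,ray(a,*p,z)[:2].round(3))
g=cv2.inRange(hsv,(0,0,0),(180,70,140))
for x0,y0 in((170,145),(330,175)):
  k=g[y0:y0+65,x0:x0+65];cs,_=cv2.findContours(k,0,2);c=max(cs,key=cv2.contourArea)+[x0,y0]
  print(cv2.boundingRect(c),cv2.contourArea(c))
t=np.hstack([cv2.resize(im[y:y+65,x:x+65],(390,390),interpolation=cv2.INTER_CUBIC) for x,y in((170,145),(330,175))])
cv2.imwrite('pics/c0.png',t)
E
```

```text
strip [array([0.614, 0.103]), array([ 0.616, -0.052]), array([ 0.321, -0.055]), array([0.319, 0.096])]
flux [0.746 0.123]
spool [ 0.697 -0.01 ]
twz [ 0.788 -0.142]
twz2 [ 0.679 -0.136]
alc [0.648 0.438]
board [0.361 0.458]
clean [ 0.624 -0.434]
(183, 158, 40, 36) 1211.5
(341, 185, 42, 35) 1132.5
```

View pics/c0.png

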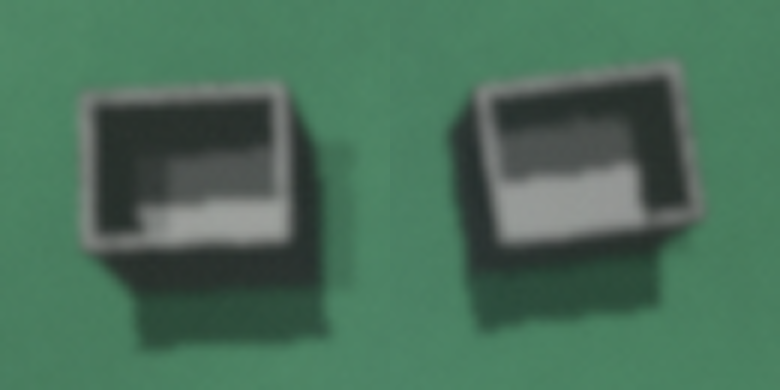

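The crop shows the rims clearly. The left crate's corners are at about (78,92), (292,82), (292,243) and (85,250). The right one's are at (473,88), (680,60), (705,212) and (500,245).

```bash
python3 - <<'E'
from h import *
import pickle
a,b=pickle.load(open('v0.pkl','rb'))
for n,o,cs in(('L',(170,145),[(78,92),(292,82),(292,243),(85,250)]),('R',(330,175),[(83,88),(290,60),(315,212),(110,245)])):
  P=np.array([ray(a,x/6+o[0]-.4,y/6+o[1]-.4,.115)[:2] for x,y in cs])
  e=P[[1,0]]; 
  print(n,P.round(3).tolist(),'c',P.mean(0).round(3),[np.linalg.norm(P[i]-P[i-1]).round(3) for i in range(4)])
  d=(P[0]-P[1])+(P[3]-P[2]); f=(P[0]-P[3])+(P[1]-P[2]); print('yaw y',np.arctan2(-d[0],d[1]),'yaw x',np.arctan2(f[1],f[0]))
  print('side px',[proj(b,[*p,.115]).round() for p in P], [proj(b,[*p,0]).round() for p in P])
E
```

```text
L [[0.64, 0.275], [0.645, 0.181], [0.573, 0.178], [0.569, 0.269]] c [0.607 0.226] [np.float64(0.071), np.float64(0.095), np.float64(0.073), np.float64(0.091)]
yaw y 0.05559053760457245 yaw x 0.061602801680908724
side px [array([224., 268.]), array([231., 238.]), array([258., 241.]), array([253., 270.])] [array([228., 293.]), array([234., 264.]), array([260., 267.]), array([255., 295.])]
R [[0.566, -0.152], [0.58, -0.243], [0.513, -0.252], [0.497, -0.163]] c [ 0.539 -0.202] [np.float64(0.07), np.float64(0.092), np.float64(0.068), np.float64(0.091)]
yaw y 0.16232755249476977 yaw x 0.154174120407643
side px [array([279., 159.]), array([279., 140.]), array([300., 140.]), array([302., 158.])] [array([280., 185.]), array([280., 167.]), array([299., 167.]), array([301., 185.])]
```

Both crates and the strip are located and the sizes agree (rims 70×91, strip 0.30×0.17). The strip's centre is about (0.467, 0.023). Left crate: (0.607, 0.226), yaw 0.06. Right crate: (0.539, -0.202), yaw 0.157. The right crate would hit the tweezers if tipped away from the robot. Tipping both towards the robot keeps them clear and leaves them inside the strip's x range, so I'll do that. Going to the back of the right crate first.

```bash
python3 -m inch '[[0,0,-2,0,0,0.0787,0.5],[0,0,-2,0,0,0.0787,0.5],[0,0,-2,0,0,0.0787,0.5],[-2.49,-3.03,0,0,0,0,0.5],[-2.49,-3.03,0,0,0,0,0.5],[-2.49,-3.03,0,0,0,0,0.5],[-2.49,-3.03,0,0,0,0,0.5],[-2.49,-3.03,0,0,0,0,0.5],[-2.49,-3.03,0,0,0,0,0.5],[-2.49,-3.03,0,0,0,0,0.5],[-2.49,-3.03,0,0,0,0,0.5],[-2.49,-3.03,0,0,0,0,0.5]]'
python3 -m inch '[[-2.49,-3.03,0,0,0,0,0.5],[-2.49,-3.03,0,0,0,0,0.5],[-2.49,-3.03,0,0,0,0,0.5],[-2.49,-3.03,0,0,0,0,0.5],[-2.49,-3.03,0,0,0,0,0.5],[0,0,0,0,0,0,0.5],[0,0,0,0,0,0,0.5]]'
python3 -c "
from h import *
o=get_obs();print(R.from_rotvec(o['tool_rot']).as_matrix().round(3))"
```

```text
time_s: 1.1
eef_pos: [0.4837, -0.3348, 0.2525]
tool_rot: [2.388, -2.041, -0.001]
wrist_force: [0.0, -0.3, 0.1]
gripper_width: 0.0422
time_s: 1.68
eef_pos: [0.6149, -0.1848, 0.252]
tool_rot: [-2.396, 2.03, 0.004]
wrist_force: [-0.2, -0.9, -0.3]
gripper_width: 0.0428
[[ 0.164 -0.986 -0.001]
 [-0.986 -0.164  0.003]
 [-0.003  0.    -1.   ]]
```

```bash
python3 -m inch '[[0,0,3.2,0,0,0,0.5],[0,0,3.2,0,0,0,0.5],[0,0,3.2,0,0,0,0.5],[0,0,3.2,0,0,0,0.5],[0,0,2.8,0,0,0,0.5],[0,0.8,0,0,0,0,0.5],[0,0.8,0,0,0,0,0.5],[0,0.6,0,0,0,0,0.5],[0,0.6,0,0,0,0,0.5],[0,0.6,0,0,0,0,0.5]]'
python3 -m inch '[[0,0.7,0,0,0,0,0.5],[0,0.7,0,0,0,0,0.5],[0,0.7,0,0,0,0,0.5],[0,0.7,0,0,0,0,0.5],[0,0.7,0,0,0,0,0.5]]'
python3 - <<'E'
from h import *
s=snap('side','s1.png');cv2.imwrite('pics/s1c.png',cv2.resize(s['img'][60:280,170:400],None,fx=2.5,fy=2.5,interpolation=2))
E
```

```text
time_s: 2.52
eef_pos: [0.5808, -0.1965, 0.0998]
tool_rot: [-2.386, 2.041, -0.007]
wrist_force: [-0.2, 0.1, 0.3]
gripper_width: 0.0429
time_s: 2.93
eef_pos: [0.5446, -0.2008, 0.0971]
tool_rot: [-2.389, 2.041, -0.0]
wrist_force: [0.2, 0.2, 0.1]
gripper_width: 0.0431
```

View pics/s1c.png

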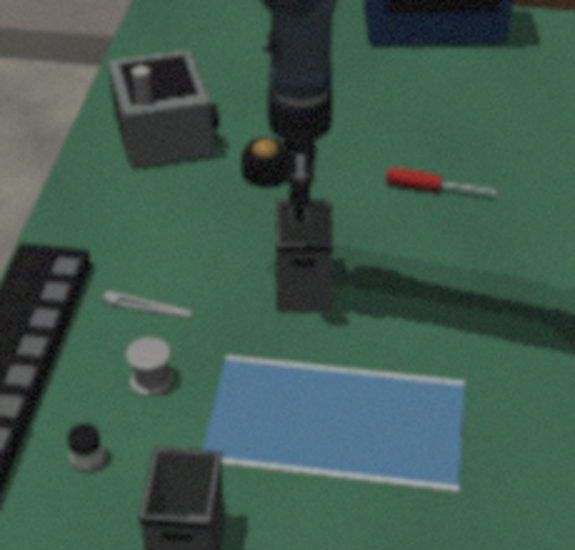

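```bash
python3 - <<'E'
from h import *
s=snap('side','s2.png');o=get_obs();print(o['eef_pos'],o['wrist_force'])
f=lambda p:((proj(s,p)-[170,60])*2.5).round()
t=o['eef_pos'];M=R.from_rotvec(o['tool_rot']).as_matrix()
print('tcp',f(t),[f(t+M[:,0]*k-M[:,2]*.006) for k in(-.03,.03)])
w=snap('top','t2.png');g=lambda p:((proj(w,p)-[310,140])*6).round()
print('top tcp',g(t))
cv2.imwrite('pics/m2.png',np.hstack([cv2.resize(s['img'][110:200,250:340],(400,400),interpolation=2),cv2.resize(w['img'][150:240,320:410],(400,400),interpolation=2)]))
print((proj(s,t)-[250,110])*400/90,(proj(w,t)-[320,150])*400/90)
E
```

```text
[ 0.54351708 -0.20134944  0.0967393 ] [ 0.1919442  -0.02403483  0.54164305]
tcp [297. 234.] [array([298., 246.]), array([297., 215.])]
top tcp [308. 355.]
[172.83525484 194.00671273] [183.73217185 218.86615432]
```

View pics/m2.png

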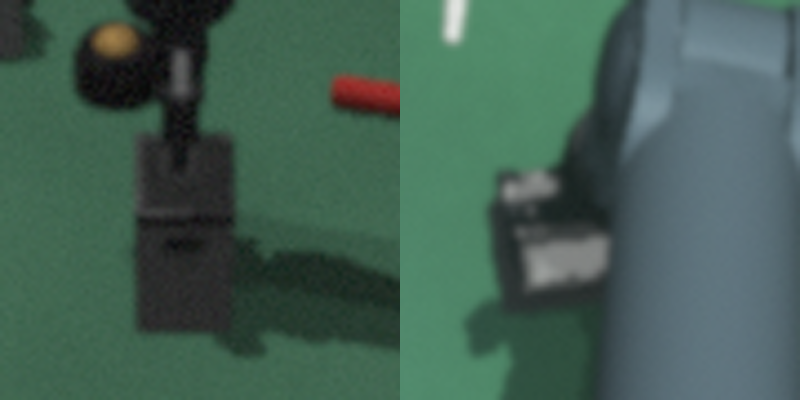

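The fingers passed over the rim, because half-open tips sit farther back, and they are now above or just inside the mouth. Nothing was pushed: force is about 0 and the crate is unmoved. I'll go up and back, shut the fingers and come in lower.

```bash
python3 -m inch '[[0,0,-3,0,0,0,0.5],[0,0,-3,0,0,0,0],[0,-3,0,0,0,0,0],[0,-3,0,0,0,0,0],[0,-3,0,0,0,0,0],[0,0,0,0,0,0,0],[0,0,0,0,0,0,0],[0,0,3,0,0,0,0],[0,0,3,0,0,0,0],[0,0,1.7,0,0,0,0],[0,0,0,0,0,0,0]]'
python3 -m inch '[[0,0.8,0,0,0,0,0],[0,0.8,0,0,0,0,0],[0,0.8,0,0,0,0,0],[0,0.6,0,0,0,0,0],[0,0.6,0,0,0,0,0],[0,0.6,0,0,0,0,0]]'
python3 -m inch '[[0,0.7,0,0,0,0,0],[0,0.7,0,0,0,0,0]]'
```

```text
time_s: 4.0
eef_pos: [0.6283, -0.1864, 0.0743]
tool_rot: [2.383, -2.038, -0.016]
wrist_force: [-1.2, 0.8, -1.2]
gripper_width: -0.0001
time_s: 4.5
eef_pos: [0.5925, -0.1938, 0.0812]
tool_rot: [-2.388, 2.041, -0.003]
wrist_force: [-0.0, 0.8, 0.3]
gripper_width: 0.0003
time_s: 4.67
eef_pos: [0.5783, -0.1955, 0.0804]
tool_rot: [-2.388, 2.04, -0.001]
wrist_force: [0.1, 0.6, 0.3]
gripper_width: 0.0001
```

```bash
python3 -m inch '[[0,0.5,0,0,0,0,0],[0,0.5,0,0,0,0,0]]'
python3 -m inch '[[0,0.5,0,0,0,0,0],[0,0.5,0,0,0,0,0]]'
```

```text
time_s: 4.83
eef_pos: [0.5682, -0.1971, 0.0799]
tool_rot: [2.388, -2.041, -0.0]
wrist_force: [-0.4, -0.3, 0.1]
gripper_width: -0.0003
time_s: 5.0
eef_pos: [0.5587, -0.1985, 0.0799]
tool_rot: [-2.389, 2.04, 0.0]
wrist_force: [-0.8, -0.5, 0.8]
gripper_width: -0.0002
```

```bash
python3 - <<'E'
from h import *
s=snap('side','s3.png')
cv2.imwrite('pics/m3.png',cv2.resize(s['img'][110:200,250:340],(500,500),interpolation=2))
E
```

```text
(no output)
```

View pics/m3.png

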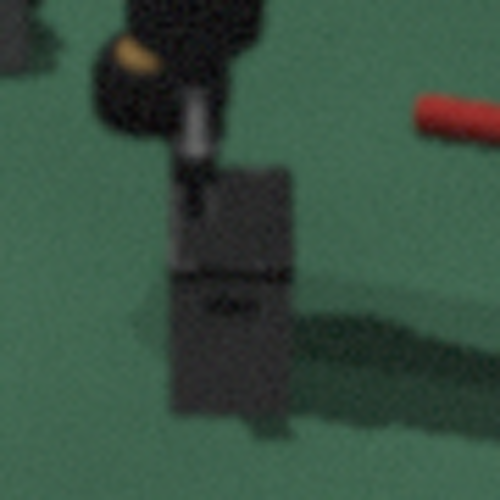

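```bash
python3 - <<'E'
from h import *
w=snap('wrist','w3.png');o=get_obs();t=o['eef_pos'];print(t)
s=snap('side','s4.png')
print('side crop tcp',(proj(s,t)-[250,110])*500/90,'wrist tcp',proj(w,t))
for z in(0,.115): print([proj(w,[*p,z]).round() for p in [[0.566,-0.152],[0.58,-0.243],[0.513,-0.252],[0.497,-0.163]]])
E
```

```text
[ 0.55801011 -0.19893363  0.07979616]
side crop tcp [190.44767679 265.27940714] wrist tcp [279.02416211 239.48172085]
[array([227., 187.]), array([333., 187.]), array([328., 258.]), array([231., 260.])]
[array([190., 239.]), array([372., 240.]), array([358., 349.]), array([201., 351.])]
```

View pics/w3.png

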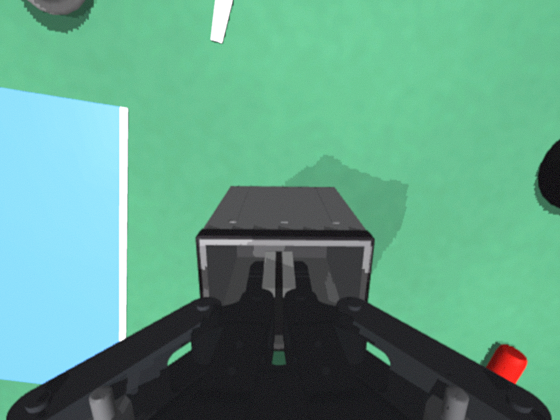

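The wrist view shows the fingers in or over the mouth, with their tips near (279,262). The crate's back rim is at row 237, so it is unmoved. I'll triangulate the real fingertip against the reported TCP.

```bash
python3 - <<'E'
from h import *
w=snapshot('wrist');s=snapshot('side');o=get_obs();t=o['eef_pos']
P=[v['camera_matrix']@v['world_to_cam'][:3] for v in(w,s)]
for sx,sy in((193,212),(193,200)):
  X=cv2.triangulatePoints(P[0],P[1],np.array([[279.],[262]]),np.array([[250+sx*.18],[110+sy*.18]]));X=(X[:3]/X[3]).ravel();print(X,proj(w,X),X-t)
for z in(.08,.1,.11,.12,.13):print(z,proj(w,[t[0],t[1],z]).round(),((proj(s,[t[0],t[1],z])-[250,110])*500/90).round())
print(o['q'])
E
```

```text
[ 0.55856371 -0.20019275  0.11700191] [281.79197387 269.55942506] [-0.00089424 -0.00179935  0.03693422]
[ 0.55974446 -0.20086624  0.12420007] [283.67380832 274.76533771] [ 0.00028651 -0.00247284  0.04413238]
0.08 [279. 239.] [188. 265.]
0.1 [279. 253.] [188. 239.]
0.11 [279. 261.] [188. 225.]
0.12 [279. 270.] [188. 212.]
0.13 [279. 281.] [188. 198.]
[ 0.44395945  0.41186008 -0.20900099  1.82109984  0.1044027   0.91876011
 -1.22529928]
```

The visible tip sits about 35 mm above the reported TCP. Both views agree, and so does the finger clearing the 115 mm rim. I'll allow for that and come in 35 mm lower behind the crate, feeling for contact.

```bash
python3 -m inch '[[0,0,-3,0,0,0,0],[0,-3,0,0,0,0,0],[0,-3,0,0,0,0,0],[0,-1,0,0,0,0,0],[0,0,2,0,0,0,0],[0,0,2,0,0,0,0],[0,0,2,0,0,0,0],[0,0,0,0,0,0,0],[0,1,0,0,0,0,0],[0,1,0,0,0,0,0],[0,1,0,0,0,0,0],[0,0.6,0,0,0,0,0]]'
python3 -m inch '[[0,0.6,0,0,0,0,0],[0,0.6,0,0,0,0,0],[0,0.6,0,0,0,0,0]]'
python3 -m inch '[[0,0.6,0,0,0,0,0],[0,0.6,0,0,0,0,0]]'
python3 - <<'E'
from h import *
w=snap('wrist','w4.png');s=snap('side','s5.png')
cv2.imwrite('pics/m4.png',np.hstack([cv2.resize(w['img'],(533,400)),cv2.resize(s['img'][110:200,260:320],(266,400),interpolation=2)]))
E
```

```text
time_s: 6.25
eef_pos: [0.5915, -0.1945, 0.0514]
tool_rot: [2.387, -2.042, 0.002]
wrist_force: [-0.6, 0.0, 0.3]
gripper_width: 0.0001
time_s: 6.5
eef_pos: [0.5762, -0.1962, 0.0515]
tool_rot: [-2.387, 2.039, -0.006]
wrist_force: [2.8, 0.2, 2.7]
gripper_width: 0.0003
time_s: 6.67
eef_pos: [0.5639, -0.1979, 0.051]
tool_rot: [-2.388, 2.039, -0.004]
wrist_force: [1.6, -0.2, 1.2]
gripper_width: -0.0003
```

View pics/m4.png

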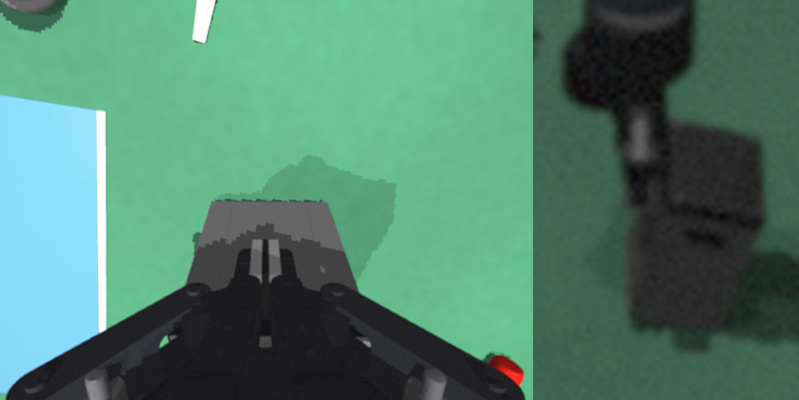

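The crate is now tipping, with the back face pushed and the top leaning towards the robot. I'll continue.

```bash
python3 -m inch '[[0,0.7,0,0,0,0,0],[0,0.7,0,0,0,0,0],[0,0.7,0,0,0,0,0],[0,0.7,0,0,0,0,0],[0,0.7,0,0,0,0,0]]'
python3 -m inch '[[0,0.7,0,0,0,0,0],[0,0.7,0,0,0,0,0],[0,0.7,0,0,0,0,0],[0,0,0,0,0,0,0],[0,0,0,0,0,0,0],[0,0,0,0,0,0,0]]'
python3 - <<'E'
from h import *
s=snap('side','s6.png')
im=s['img'][100:220,250:370];g=cv2.inRange(cv2.cvtColor(im,cv2.COLOR_BGR2HSV),(0,0,0),(180,75,110))
cs,_=cv2.findContours(g,0,2)
for c in cs:
  if cv2.contourArea(c)>60: print(np.array(cv2.boundingRect(c))+[250,100,0,0])
E
```

```text
time_s: 7.18
eef_pos: [0.5262, -0.2035, 0.0492]
tool_rot: [2.387, -2.04, -0.004]
wrist_force: [-0.3, -0.0, -0.2]
gripper_width: 0.0001
time_s: 7.68
eef_pos: [0.5081, -0.2066, 0.0501]
tool_rot: [-2.388, 2.04, -0.001]
wrist_force: [-0.3, 0.6, 0.1]
gripper_width: 0.0001
[267 114  18  21]
[290 100  54  87]
[250 100   9  23]
```

```bash
python3 -m inch '[[0,0,-4,0,0,0,0],[0,0,-4,0,0,0,0],[0,0,-4,0,0,0,0],[0,-2,-4,0,0,0,0],[0,-2,-4,0,0,0,0],[0,-3,0,0,0,0.097,0],[0,0,0,0,0,0,0],[0,0,0,0,0,0,0]]'
python3 -c "
from h import *
w=snap('wrist','w5.png');print(get_obs()['eef_pos'])"
python3 -m inch '[[-3.5,-1.06,0,0,0,0,0],[-3.5,-1.06,0,0,0,0,0],[-3.5,-1.06,0,0,0,0,0],[-3.5,-1.06,0,0,0,0,0],[-3.5,-1.06,0,0,0,0,0],[-3.5,-1.06,0,0,0,0,0],[-3.5,-1.06,0,0,0,0,0],[-3.5,-1.06,0,0,0,0,0],[-3.5,-1.06,0,0,0,0,0],[-3.5,-1.06,0,0,0,0,0],[-3.5,-1.06,0,0,0,0,0],[-3.5,-1.06,0,0,0,0,0]]'
python3 -m inch '[[0,0,0,0,0,0,0],[0,0,0,0,0,0,0]]'
python3 - <<'E'
from h import *
w=snapshot('wrist');t=snap('top','t5.png')
cv2.imwrite('pics/m5.png',np.hstack([cv2.resize(cv2.imread('pics/w5.png'),(400,300)),cv2.resize(w['img'],(400,300))]))
o=get_obs();print(R.from_rotvec(o['tool_rot']).as_matrix().round(3))
E
```

```text
time_s: 8.4
eef_pos: [0.5764, -0.1947, 0.2455]
tool_rot: [-2.289, 2.149, -0.002]
wrist_force: [-0.2, 0.2, -0.7]
gripper_width: -0.0002
[ 0.57454877 -0.19550305  0.24433101]
time_s: 9.45
eef_pos: [0.6754, 0.2306, 0.2433]
tool_rot: [2.284, -2.153, -0.0]
wrist_force: [0.1, -0.5, 0.1]
gripper_width: -0.0002
time_s: 9.62
eef_pos: [0.6739, 0.2343, 0.2428]
tool_rot: [2.292, -2.145, -0.005]
wrist_force: [-0.2, -1.1, -0.7]
gripper_width: -0.0002
[[ 0.059 -0.998 -0.002]
 [-0.998 -0.059 -0.003]
 [ 0.003  0.002 -1.   ]]
```

View pics/m5.png

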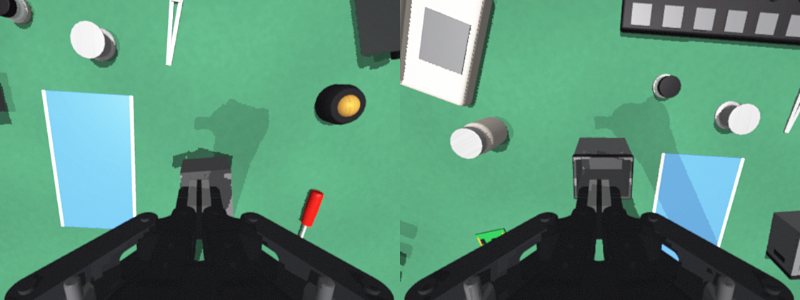

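```bash
python3 -m inch '[[0.3,-1.2,0,0,0,0,0],[0,0,4,0,0,0,0],[0,0,4,0,0,0,0],[0,0,4,0,0,0,0],[0,0,4,0,0,0,0],[0,0,3.3,0,0,0,0],[0,0,0,0,0,0,0],[0,0.7,0,0,0,0,0],[0,0.7,0,0,0,0,0],[0,0.7,0,0,0,0,0]]'
python3 -m inch '[[0,0.7,0,0,0,0,0],[0,0.7,0,0,0,0,0],[0,0.7,0,0,0,0,0],[0,0.7,0,0,0,0,0],[0,0,0,0,0,0,0]]'
python3 -m inch '[[0,0.7,0,0,0,0,0],[0,0.7,0,0,0,0,0],[0,0.7,0,0,0,0,0],[0,0.7,0,0,0,0,0],[0,0.7,0,0,0,0,0]]'
python3 -m inch '[[0,0.7,0,0,0,0,0],[0,0,0,0,0,0,0],[0,0,0,0,0,0,0]]'
```

```text
time_s: 10.55
eef_pos: [0.6694, 0.2275, 0.0557]
tool_rot: [-2.281, 2.152, -0.005]
wrist_force: [0.2, 0.0, -0.9]
gripper_width: -0.0
time_s: 10.97
eef_pos: [0.6386, 0.2261, 0.0527]
tool_rot: [-2.287, 2.152, -0.001]
wrist_force: [1.8, 1.1, 1.4]
gripper_width: 0.0001
time_s: 11.38
eef_pos: [0.6026, 0.2233, 0.051]
tool_rot: [2.286, -2.153, -0.002]
wrist_force: [0.2, 0.8, 0.8]
gripper_width: 0.0002
time_s: 11.63
eef_pos: [0.5958, 0.2228, 0.0508]
tool_rot: [2.286, -2.152, -0.002]
wrist_force: [0.7, -1.0, 0.1]
gripper_width: -0.0
```

```bash
python3 -m inch '[[0,0.7,0,0,0,0,0],[0,0.7,0,0,0,0,0],[0,0.7,0,0,0,0,0],[0,0,0,0,0,0,0],[0,0,0,0,0,0,0],[0,0,-4,0,0,0,0],[0,0,-4,0,0,0,0],[0,0,-4,0,0,0,0],[0,-3,-4,0,0,0,0],[0,-3,-4,0,0,0,0],[3,-2,-1,0,0,0,0],[4,0,0,0,0,0,0]]'
python3 -m inch '[[4,0,0,0,0,0,0],[4,0,0,0,0,0,0],[4,0,0,0,0,0,0],[1,0,0,0,0,0,0],[0,0,0,0,0,0,0]]'
python3 - <<'E'
from h import *
w=snap('wrist','w6.png');s=snap('side','s7.png');t=snap('top','t7.png')
import pickle;pickle.dump((w,s,t),open('v7.pkl','wb'))
cv2.imwrite('pics/m6.png',np.hstack([cv2.resize(w['img'],(420,315)),cv2.resize(t['img'][130:320,150:390],(380,301),interpolation=2)[:301].__class__ and cv2.copyMakeBorder(cv2.resize(t['img'][130:320,150:390],(380,301),interpolation=2),0,14,0,0,0)]))
E
```

```text
time_s: 12.63
eef_pos: [0.6558, 0.1625, 0.2542]
tool_rot: [-2.285, 2.136, -0.006]
wrist_force: [0.8, -0.4, 0.1]
gripper_width: 0.0003
time_s: 13.05
eef_pos: [0.659, 0.0175, 0.2479]
tool_rot: [2.272, -2.165, 0.005]
wrist_force: [0.0, -0.7, 0.5]
gripper_width: -0.0003
```

View pics/m6.png

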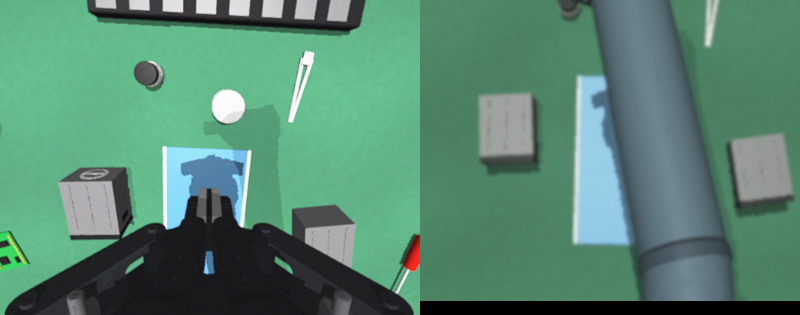

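The top crate (left, +y) is the stamped one: the ring and bar are at (95,174) in the wrist view. The right crate's underside is plain. Both lie on their sides off the strip. Next I'll measure the stamped crate.

```bash
python3 - <<'E'
from h import *
import pickle
w,s,t=pickle.load(open('v7.pkl','rb'))
hsv=cv2.cvtColor(t['img'],cv2.COLOR_BGR2HSV);g=cv2.inRange(hsv,(0,0,110),(180,60,255))
for x0,x1 in((175,235),(340,400)):
  k=np.zeros_like(g);k[175:270,x0:x1]=g[175:270,x0:x1]
  cs,_=cv2.findContours(k,0,2);c=max(cs,key=cv2.contourArea);r=cv2.minAreaRect(c);B=cv2.boxPoints(r)
  P=np.array([ray(t,*p,.07)[:2] for p in B]);print(P.round(3).tolist(),P.mean(0),[np.linalg.norm(P[i]-P[i-1]).round(3) for i in range(4)])
o=get_obs();print(o['q'],o['eef_pos'])
E
```

```text
[[0.569, 0.272], [0.574, 0.179], [0.466, 0.172], [0.462, 0.264]] [0.51778734 0.22199478] [np.float64(0.108), np.float64(0.093), np.float64(0.108), np.float64(0.092)]
[[0.497, -0.163], [0.512, -0.254], [0.406, -0.269], [0.391, -0.179]] [ 0.45138666 -0.21603262] [np.float64(0.107), np.float64(0.092), np.float64(0.108), np.float64(0.091)]
[ 0.15677081  0.38460358 -0.34347604  1.49588402  0.13036604  1.28350962
 -1.70984004] [0.65818352 0.0282525  0.24827347]
```

```bash
python3 -m inch '[[0,0,0,0,0,-0.121,0.6],[0,0,0,0,0,-0.121,0.6],[0,0,0,0,0,-0.121,0.6],[0,0,0,0,0,-0.121,0.6],[0,0,0,0,0,-0.121,0.6],[0,0,0,0,0,-0.121,0.6],[0,0,0,0,0,-0.121,0.6],[0,0,0,0,0,-0.121,0.6],[0,0,0,0,0,-0.121,0.6],[0,0,0,0,0,-0.121,0.6],[0,0,0,0,0,-0.121,0.6],[0,0,0,0,0,-0.121,0.6]]'
python3 -m inch '[[0,0,0,0,0,-0.121,0.6],[-1.39,-3.41,0,0,0,0,0.6],[-1.39,-3.41,0,0,0,0,0.6],[-1.39,-3.41,0,0,0,0,0.6],[-1.39,-3.41,0,0,0,0,0.6],[-1.39,-3.41,0,0,0,0,0.6],[-1.39,-3.41,0,0,0,0,0.6],[-1.39,-3.41,0,0,0,0,0.6],[-1.39,-3.41,0,0,0,0,0.6],[-1.39,-3.41,0,0,0,0,0.6],[0,0,0,0,0,0,0.6],[0,0,0,0,0,0,0.6]]'
python3 -c "
from h import *
o=get_obs();print(R.from_rotvec(o['tool_rot']).as_matrix().round(3),o['q'])"
```

```text
time_s: 14.2
eef_pos: [0.658, 0.0303, 0.2485]
tool_rot: [-3.139, 0.075, -0.001]
wrist_force: [0.8, -0.5, -0.4]
gripper_width: 0.0509
time_s: 15.2
eef_pos: [0.5097, 0.3319, 0.2491]
tool_rot: [-3.136, -0.117, 0.0]
wrist_force: [0.3, -1.1, 0.6]
gripper_width: 0.0512
[[ 0.997  0.075 -0.   ]
 [ 0.075 -0.997  0.003]
 [-0.    -0.003 -1.   ]] [-0.04366275  0.35148112 -0.74752168  1.60956313  0.24445535  1.27592911
 -0.75688175]
```

```bash
python3 -m inch '[[0,0,4,0,0,0,0.6],[0,0,4,0,0,0,0.6],[0,0,4,0,0,0,0.6],[0,0,4,0,0,0,0.6],[0,0,4,0,0,0,0.6],[0,0,2.5,0,0,0,0.6],[0,0,1.5,0,0,0,0.6],[0,0,0.8,0,0,0,0.6],[0,0,0,0,0,0,0.6],[0,0,0,0,0,0,0.6]]'
python3 - <<'E'
from h import *
s=snap('side','s8.png')
p=proj(s,get_obs()['eef_pos']);print(p)
x,y=(p-[60,80]).astype(int);print(x,y)
cv2.imwrite('pics/m7.png',cv2.resize(s['img'][y:y+130,x:x+140],None,fx=4,fy=4,interpolation=2))
E
```

```text
time_s: 16.03
eef_pos: [0.5155, 0.3259, 0.0015]
tool_rot: [-3.139, -0.097, -0.003]
wrist_force: [1.1, 0.7, 0.1]
gripper_width: 0.0514
[271.05113599 315.93696505]
211 235
```

View pics/m7.png

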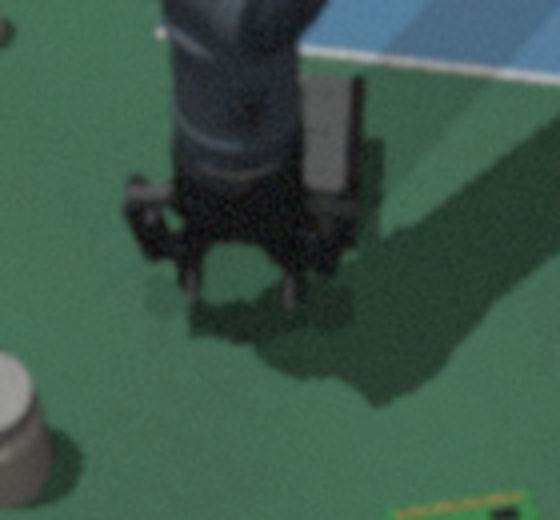

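The tips stand a few cm clear of the bench, at about row 303 against a TCP projected at row 324. I'll come down a little more, watching the force.

```bash
python3 -m inch '[[0,0,0.4,0,0,0,0.6],[0,0,0.4,0,0,0,0.6],[0,0,0,0,0,0,0.6]]'
python3 -m inch '[[0,0,0.5,0,0,0,0.6],[0,0,0,0,0,0,0.6]]'
```

```text
time_s: 16.33
eef_pos: [0.5147, 0.3248, -0.0074]
tool_rot: [-3.14, -0.097, -0.001]
wrist_force: [0.7, -1.0, 0.1]
gripper_width: 0.0514
time_s: 16.5
eef_pos: [0.514, 0.3244, -0.0134]
tool_rot: [3.14, 0.097, -0.001]
wrist_force: [-0.5, -0.6, 0.6]
gripper_width: 0.0514
```

```bash
python3 -m inch '[[0,0.8,0,0,0,0,0.6],[0,0.8,0,0,0,0,0.6],[0,0.8,0,0,0,0,0.6],[0,0.8,0,0,0,0,0.6],[0,0.6,0,0,0,0,0.6],[0,0.6,0,0,0,0,0.6],[0,0.6,0,0,0,0,0.6],[0,0.6,0,0,0,0,0.6]]'
python3 -m inch '[[0,0.6,0,0,0,0,0.6],[0,0.6,0,0,0,0,0.6],[0,0.6,0,0,0,0,0.6],[0,0.6,0,0,0,0,0.6]]'
cat > c.py <<'E'
from h import *
t=snap('top','tx.png');hsv=cv2.cvtColor(t['img'],cv2.COLOR_BGR2HSV);g=cv2.inRange(hsv,(0,0,120),(180,45,255))
cs,_=cv2.findContours(g[150:290,170:400],0,2)
for c in cs:
  if cv2.contourArea(c)>300:
    B=cv2.boxPoints(cv2.minAreaRect(c+[170,150]));P=np.array([ray(t,*p,.07)[:2] for p in B]);print(P.round(3).tolist(),P.mean(0).round(3))
E
python3 c.py
```

```text
time_s: 17.17
eef_pos: [0.5179, 0.2692, -0.0125]
tool_rot: [-3.139, -0.097, -0.001]
wrist_force: [0.5, 2.3, -0.6]
gripper_width: 0.0513
time_s: 17.5
eef_pos: [0.5193, 0.2447, -0.0127]
tool_rot: [-3.14, -0.098, -0.0]
wrist_force: [-0.4, 2.1, 0.2]
gripper_width: 0.0514
[[0.496, -0.163], [0.511, -0.253], [0.406, -0.267], [0.391, -0.179]] [ 0.451 -0.215]
[[0.573, 0.225], [0.574, 0.149], [0.508, 0.147], [0.507, 0.223]] [0.54  0.186]
```

Sliding steadily at about 2.2 N, flat and square. I'll keep pushing.

```bash
python3 -m inch '[[0,0.8,0,0,0,0,0.6],[0,0.8,0,0,0,0,0.6],[0,0.8,0,0,0,0,0.6],[0,0.8,0,0,0,0,0.6],[0,0.8,0,0,0,0,0.6],[0,0.8,0,0,0,0,0.6],[0,0.8,0,0,0,0,0.6],[0,0.8,0,0,0,0,0.6],[0,0.8,0,0,0,0,0.6],[0,0.8,0,0,0,0,0.6],[0,0,0,0,0,0,0.6]]'
python3 c.py
python3 -m inch '[[0,0.8,0,0,0,0,0.6],[0,0.8,0,0,0,0,0.6],[0,0.8,0,0,0,0,0.6],[0,0.8,0,0,0,0,0.6],[0,0.8,0,0,0,0,0.6],[0,0.8,0,0,0,0,0.6],[0,0.8,0,0,0,0,0.6],[0,0.8,0,0,0,0,0.6],[0,0.8,0,0,0,0,0.6],[0,0.8,0,0,0,0,0.6],[0,0,0,0,0,0,0.6]]'
python3 c.py
```

```text
time_s: 18.47
eef_pos: [0.5245, 0.1619, -0.0131]
tool_rot: [3.138, 0.093, -0.001]
wrist_force: [-0.1, -0.1, -0.4]
gripper_width: 0.0517
[[0.496, -0.163], [0.511, -0.252], [0.406, -0.267], [0.391, -0.179]] [ 0.451 -0.215]
[[0.573, 0.131], [0.607, 0.1], [0.54, 0.031], [0.506, 0.063]] [0.556 0.081]
time_s: 19.43
eef_pos: [0.5293, 0.0819, -0.0131]
tool_rot: [3.138, 0.092, -0.001]
wrist_force: [-0.1, -1.3, -1.4]
gripper_width: 0.0508
[[0.496, -0.163], [0.511, -0.252], [0.406, -0.267], [0.391, -0.179]] [ 0.451 -0.215]
```

```bash
python3 -m inch '[[0,-2,0,0,0,0,0.6],[0,-3,0,0,0,0,0.6],[0,-3,0,0,0,0,0.6],[0,0,-4,0,0,0,0.6],[0,0,-4,0,0,0,0.6],[0,0,-4,0,0,0,0.6],[0,0,-4,0,0,0,0.6],[0,-4,-4,0,0,0,0.6],[0,-4,0,0,0,0,0.6],[0,-4,0,0,0,0,0.6],[0,-4,0,0,0,0,0.6],[0,0,0,0,0,0,0.6]]'
python3 c.py
python3 - <<'E'
from h import *
t=snap('top','t9.png');s=snap('side','s9.png')
cv2.imwrite('pics/m9.png',np.hstack([cv2.resize(t['img'][110:300,170:390],(460,397),interpolation=2),cv2.resize(s['img'][120:320,200:370],(337,397),interpolation=2)]))
print(get_obs()['wrist_force'],get_obs()['joint_velocities'])
E
```

```text
time_s: 20.48
eef_pos: [0.5103, 0.3258, 0.1779]
tool_rot: [-3.131, -0.118, 0.001]
wrist_force: [-1.2, 1.4, 0.2]
gripper_width: 0.0516
[[0.496, -0.163], [0.511, -0.252], [0.406, -0.267], [0.391, -0.179]] [ 0.451 -0.215]
[[0.577, 0.075], [0.583, -0.014], [0.479, -0.02], [0.473, 0.067]] [0.528 0.027]
[ 0.45376331 -0.66263091 -0.7521548 ] [ 0.03580845 -0.0070001   0.03757468  0.01203119  0.00324768 -0.00030343
 -0.00026298]
```

View pics/m9.png

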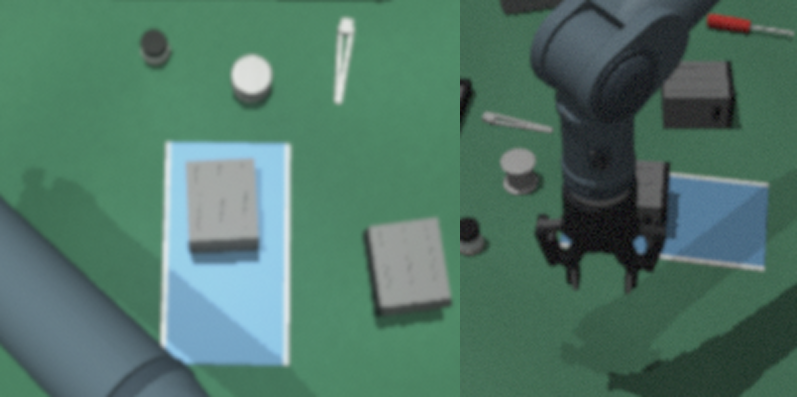

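The stamped crate lies flat on the strip, centred at about (0.528, 0.027). It covers x 0.47–0.585 against the strip's 0.317–0.617, and y -0.02–0.075 against -0.062–0.108. The plain crate lies well off the strip at (0.451, -0.215), and the arm is clear. Handing in.

```bash
python3 -m inch '[[0,0,0,0,0,0,0.6],[0,0,0,0,0,0,0.6]]'; python3 -c "
from cell import *
print(job_done())"
```

```text
time_s: 20.8
eef_pos: [0.5158, 0.3117, 0.176]
tool_rot: [3.138, 0.092, -0.001]
wrist_force: [0.1, 0.1, -0.6]
gripper_width: 0.0515
the job is handed in; nothing more can be done
None
```

The job is done and handed in at 20.8 s. I tipped both crates over towards the robot, both off the strip. The wrist camera showed the stamp under the left one. I then slid that crate on its side, pushing low with two fingers (about 2 N), until it lay on the dispatch line.

**Last checks (top camera):**
- **Stamped crate:** its centre is about (0.528, 0.027). It lies wholly within the strip, with at least 3 cm to spare on every side.
- **Plain crate:** it lies about 10 cm off the strip at (0.451, -0.215) and did not move while I pushed the other.
- **Bystanders:** the spool, flux jar and tweezers look unmoved in the last view. The board, alcohol jar, cleaner and driver were not all in that view, but nothing came near them.
- **Arm:** the gripper was clear and touching nothing.

**What disagreed:** the fingertips appeared about 35 mm higher than the reported TCP. Because of that, my first two tipping passes went over the right crate's rim without moving it. I measured the gap from two camera views and allowed for it after that. I also did not place the stamped crate's centre exactly on the strip's centre: it sits about 6 cm nearer the far end.

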